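# Draw the turner out from under the half tray of a two-tier utensil box

## Task

Push the shallow upper tray of the white utensil box all the way back to its stop at the closed end and leave it there, then take the wooden turner by its handle, tip it up and draw it out slantwise between the edge of the tray and the scooped end wall without forcing it against the box. Finish while still holding the turner up in the gripper, still, with the whole of it well clear above the box (a good 5 cm). Do not disturb the mug, the jam jar or the spice jar.

Things in the scene. Friction and masses are not known exactly. Their poses are not given: they have to be found in the camera images.
- utensil_box: White utensil box, fixed, open on top, 410 (x) x 250 (y) x 105 (z) mm outside, walls 8, floor 6 mm thick. Origin: centre of its underside on the worktop, z up, x along its length. End wall at -x (to the robot's left) is scooped: 85 mm high over its middle 100 mm, sloping up to 105 mm at 140 mm; other walls 105 mm. Ledges 7 mm wide, 67 to 71 mm up the long inner sides, carry the upper tray.
- upper_tray (a joint): Slide of the shallow white upper tray (185 mm long in box x, 230 wide, 31 deep) in the box, in m: 0 = at the scooped end, 0.205 = home at its stop at the +x end. Stays where left, about 3 N to move, cannot be lifted. Underside 72 mm, rim 103 mm above the worktop. When home it roofs the +x half of the well, leaving an opening about 205 mm long, 234 wide.
- tray_edge (a point): Middle of the top edge of the tray's outer face that looks to the scooped end, 103 mm above the worktop, at box x = -0.197 + slide value; axes as the box. This 4 mm thick wall, 31 mm high, can be pushed from the gap before it (58 to 92 mm wide at the start). Two loose teaspoons lie in the tray.
- turner: Slotted wooden turner (spatula), 340 mm long, 75 g, lying flat and loose on the floor of the well below the upper tray, handle towards the scooped end. Origin at the middle of its length on its underside, x from handle to blade, z up. Handle: 20 mm wide, 16 mm thick, from x = -170 to +66 mm. Blade: 62 mm wide, 7 mm thick, from x = +75 to +170 mm.
- turner_end (a point): Free end of the turner's handle (turner x = -170 mm, mid thickness).
- turner_tip (a point): Front edge of the turner's blade (turner x = +170 mm, mid thickness).
- mug: Cream mug, 92 mm wide, 93 mm high, with a handle, beyond the left end of the box; origin at the centre of its underside. Leave alone.
- jam: Jam jar with red lid, 65 mm across, 97 mm high, to the right of the box; origin at the centre of its underside. Leave alone.
- spice: Slim spice jar with red cap, 45 mm across, 106 mm high, to the right of the box; origin at the centre of its underside. Leave alone.

How it is judged:
By the outcome, as a careful person would: the job done as asked, in the order asked, and still so for the second after the job is handed in, while the arm keeps its last pose, push and grip.
It also fails if it takes over 58 s, if anything falls off the work surface, if the arm or the gripper's body presses on something with over 40 N, if the wrist force passes 120 N, or if a joint passes its speed limit or range.

## Robot

A 6-joint arm with a two-finger parallel gripper is mounted at the origin on a cart in front of the work surface, level with it; the furniture and walls round the work are solid. World frame = base frame: x ahead of the robot, y to its left, z up, the work surface at z = 0. Lengths are in m, angles in rad, forces in N, time in s.
With the tool pointing down it reaches from about 0.3 to 0.775 m from the base axis. Payload 14.6 kg.
Tool frame: the origin (TCP) lies at the very end of the fingers, on their centre line; the grasp point (between the pads) lies 19 mm behind it; z points along the fingers, y is the line along which they close (so a half turn about z gives the same grasp; the last joint's range is limited). The gripper opens to 94 mm and grips with 3 to 60 N. Pads are 16 mm wide; open, the fingers measure 119 mm over their backs; the gripper's body (75 mm by 177 mm) begins 78 mm behind the grasp point.
Start: joints at [-1.404, 0.3, 1.521, -0, 1.321, -0.067], TCP at [0.127, -0.535, 0.205] pointing down, gripper open.
Joint ranges: [-3.03, 3.03], [-0.79, 2.21], [0.23, 2.52], [-1.04, 4.18], [0, 3.07], [-2.55, 2.55]. Speed limits (rad/s): [2.22, 2.22, 2.57, 3.14, 3.14, 3.14].

## Interface

Orientations are given as [roll, pitch, yaw] about the fixed x, y, z axes, in that order (R = Rz(yaw) Ry(pitch) Rx(roll)).
In Python, from station import ctrl, cams gives the robot as it stands. The module is installed in compiled form; this text tells all that it offers.
- The arm moves only by the tool arm_command, never from a script. Its argument "plan" is a list that holds one entry, the list of rows, each a list of 7 numbers: the shift along the tool's x, y, z in a scale on which 1.0 is 750 mm, then the turn, a rotation vector about the tool's x, y, z in a scale on which 1.0 is 2 rad, then the closure, from -1 (fully open) to 1 (shut). A call has 1 to 12 rows; each row is the pose to reach, as a shift and turn from the pose commanded when the call began, along the tool's axes at that moment; what a row does not reach only later rows make up. A row lasts 1/10 s, in which the tool goes at most 50 mm and 8.59 degrees, less where a joint would pass 70% of its speed; a pose out of reach is approached as far as the arm can. A call with a gripper value outside its range is refused whole. The fingers move at their own pace and stop on an object; "squeeze" is the grip in N (left out, the last holds). Time passes only in rows, so rows that repeat a pose let the fingers close. It gives the time, the measured TCP pose, the force, the opening and the grip force at its end, in the units of the state.
- ctrl.get_obs(): the state, without advancing time (a new reading comes with each control period).
- cams.camera(name): name is "scene" or "top"; returns (picture, depth): 400x640x3 uint8, blue, green, red; 400x640 float32, m along the optical axis (not along the pixel's ray), 0 where there is no reading.
- cams.camera_info(name): a dict with "fx", "fy", "cx", "cy" (pixels), "dist_coeffs" ([k1, k2, p1, p2, k3] as OpenCV has them; the pictures are not rectified), "world_to_cam" (4x4, takes a point from world to camera coordinates). Camera axes: x right, y down, z forward; pixel columns grow to the right and rows downward; lengths in m; the calibration is good to about 2 mm. A picture is of the moment at which its call begins. camera_info takes no time and is no camera call.
- ctrl.hand_in(): hands the job in; it is judged then, once.
The state is a dict: "time_s": time; "qpos": joint angles; "joint_vel": joint speeds; "tau": joint torques, N m; "ee_pos": TCP position; "eef_rot": TCP orientation; "force": force on the tool from outside, world axes, zero at the start; "moment": the same for the moment, N m; "grip_width": finger opening in m; "grip_force": force on a finger pad.
Only numpy, scipy, OpenCV 4.12 (cv2) and the standard library are available. Lean on these libraries where they do the work, as an engineer would, in place of code of your own. Each camera call takes 0.05 s, during which the arm holds its last target. There are 200 camera calls.

## Working session

There is one attempt and no reset: what is moved stays moved. The work goes in short steps, Python scripts to look and compute and a tool call to move; the robot and the scene stay as the last step left them, time stands still between calls to the robot, and variables do not carry over. Pictures are saved under pics/ and viewed, at most 10 in all, crops included, and the job is handed in when it is done.

Besides the shell and the picture viewer there is one more tool, called after ">>>" by a JSON object that holds its "fn" and its "kwargs", one argument or row to a line. arm_command: Moves the arm, as the interface text tells. Its arguments: {"type":"object","properties":{"plan":{"type":"array"},"squeeze":{"type":"number"}},"required":["plan"]}

```bash
mkdir -p pics; cat > h.py <<'E'
import numpy as np, cv2
from station import ctrl, cams
def shot(n):
    im,d=cams.camera(n); i=cams.camera_info(n); return im,d,i
def P(i,d,u,v,z=None):
    """pixel -> world by depth, or on plane z"""
    K=np.array([[i['fx'],0,i['cx']],[0,i['fy'],i['cy']],[0,0,1]])
    n=cv2.undistortPoints(np.array([[[u,v]]],float),K,np.array(i['dist_coeffs'],float))[0,0]
    T=np.linalg.inv(np.array(i['world_to_cam'])); r=T[:3,:3]@np.array([n[0],n[1],1]); o=T[:3,3]
    return o+r*(d[int(v),int(u)] if z is None else (z-o[2])/r[2])
E
python3 - <<'E'
from h import *
for n in ('top','scene'):
    im,d,i=shot(n); cv2.imwrite(f'pics/{n}0.png',im); np.save(f'{n}0.npy',d)
    print(n,i['fx'],np.round(np.linalg.inv(i['world_to_cam']),2).tolist())
o=ctrl.get_obs(); print(o)
E
```

```text
top 364.92911823004243 [[0.03, -0.85, 0.52, -0.15], [-1.0, -0.03, 0.0, -0.13], [0.01, -0.52, -0.85, 1.19], [0.0, 0.0, 0.0, 1.0]]
scene 462.01744276406015 [[-0.53, -0.53, 0.67, -0.34], [-0.85, 0.33, -0.41, 0.44], [-0.01, -0.78, -0.63, 0.92], [0.0, 0.0, 0.0, 1.0]]
{'time_s': 0.1, 'qpos': array([-1.40358274e+00,  3.00406800e-01,  1.52152274e+00, -8.29235733e-06,
        1.32067914e+00, -6.66366797e-02]), 'joint_vel': array([ 1.07651898e-03, -4.37887355e-04, -9.97378250e-05, -6.06029245e-04,
        2.15057862e-04,  4.21681930e-06]), 'tau': array([ 1.02365553e-03, -5.32646406e+01, -3.53282690e+01,  7.08797760e-02,
        2.34999123e-02, -4.68025814e-05]), 'ee_pos': array([ 0.12738527, -0.53480626,  0.20494627]), 'eef_rot': array([-3.14057834e+00, -5.96403555e-05,  2.33852292e-01]), 'force': array([-0.54078026,  0.40741152,  0.01993518]), 'moment': array([-0.03007868,  0.06392254,  0.01620477]), 'grip_force': 0.0, 'grip_width': 0.09377855697838694}
```

View pics/top0.png

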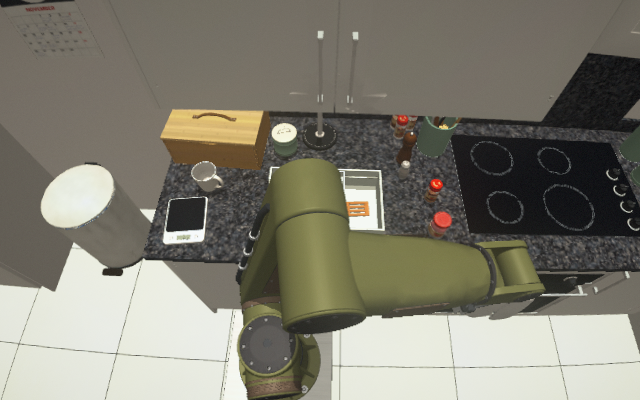

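View pics/scene0.png

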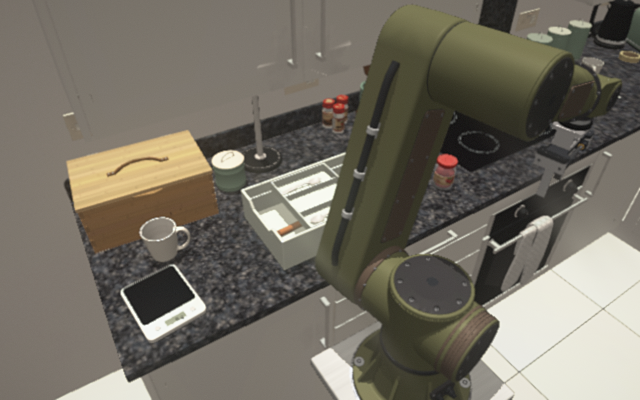

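The box's scooped end is visible in the scene view at about (245,190)-(290,262), with the turner handle at (288,229). The box's right end is in the top view at about (383,170)-(385,231). The arm hides the rest. Enlarging next.

```bash
python3 - <<'E'
import cv2,numpy as np
s=cv2.imread('pics/scene0.png')[145:275,230:370]; t=cv2.imread('pics/top0.png')[155:245,262:392]
s=cv2.resize(s,None,fx=4,fy=4,interpolation=3);t=cv2.resize(t,None,fx=4,fy=4,interpolation=3)
cv2.imwrite('pics/s1.png',s); cv2.imwrite('pics/t1.png',t)
E
```

```text
(no output)
```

View pics/s1.png

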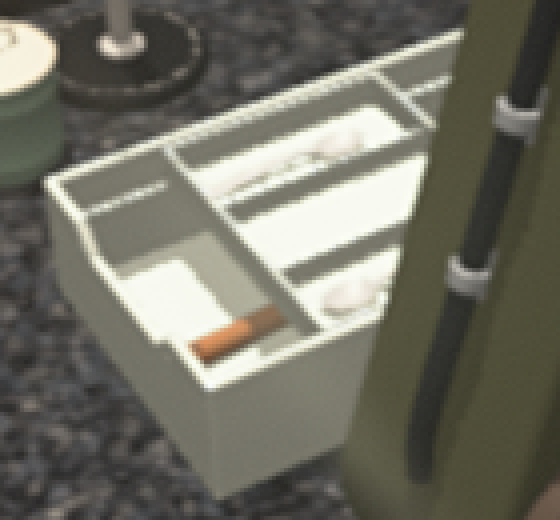

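View pics/t1.png

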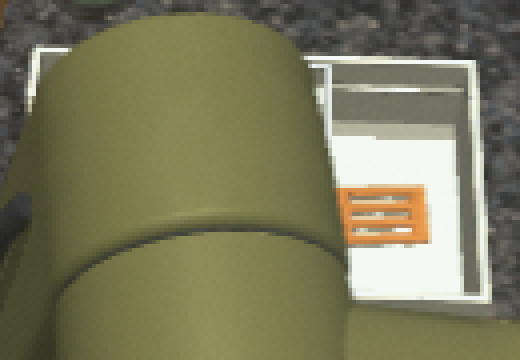

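```bash
python3 - <<'E'
from h import *
ti=cams.camera_info('top'); si=cams.camera_info('scene'); td=np.load('top0.npy'); sd=np.load('scene0.npy')
def q(n,i,d,u,v,z): print(n,np.round(P(i,d,u,v,z),4),'depth',np.round(P(i,d,u,v),3))
q('FL s',si,sd,242,189.5,.105);q('NL s',si,sd,282.5,242,.105)
q('FL t',ti,td,270.2,167,.105);q('FR t',ti,td,381.3,170.5,.105);q('NR t',ti,td,384.3,230.3,.105)
q('tipF',ti,td,368.7,201.2,.013);q('tipN',ti,td,369,215.7,.013)
q('blF',ti,td,349,201.4,.013);q('blN',ti,td,349,215.5,.013)
q('hend',si,sd,279,232.5,.022);q('hfarvis',si,sd,299,223.5,.022);q('hmid',si,sd,290,228,.022)
q('trF',si,sd,272,182,.103);q('trN',si,sd,309.5,227,.103)
q('mug',ti,td,205,170,.093);q('jam',ti,td,441,220,.097);q('spice',ti,td,435,185,.106)
E
```

```text
FL s [0.6509 0.0797 0.105 ] depth [0.653 0.079 0.104]
NL s [0.4035 0.0826 0.105 ] depth [0.405 0.082 0.104]
FL t [0.6492 0.0845 0.105 ] depth [0.653 0.085 0.1  ]
FR t [ 0.6485 -0.3255  0.105 ] depth [ 0.728 -0.345 -0.003]
NR t [ 0.403  -0.3226  0.105 ] depth [ 0.405 -0.323  0.101]
tipF [ 0.5704 -0.2867  0.013 ] depth [ 0.574 -0.287  0.008]
tipN [ 0.5078 -0.2857  0.013 ] depth [ 0.51  -0.286  0.01 ]
blF [ 0.5669 -0.212   0.013 ] depth [ 0.571 -0.212  0.006]
blN [ 0.5061 -0.2116  0.013 ] depth [ 0.511 -0.212  0.004]
hend [0.5176 0.0364 0.022 ] depth [0.518 0.036 0.021]
hfarvis [ 0.5201 -0.0301  0.022 ] depth [ 0.522 -0.031  0.02 ]
hmid [0.5173 0.0011 0.022 ] depth [0.515 0.002 0.024]
trF [ 0.639  -0.0105  0.103 ] depth [ 0.637 -0.009  0.105]
trN [ 0.4166 -0.004   0.103 ] depth [ 0.423 -0.008  0.096]
mug [0.6362 0.3296 0.093 ] depth [0.67  0.349 0.046]
jam [ 0.4525 -0.5232  0.097 ] depth [ 0.453 -0.523  0.097]
spice [ 0.591  -0.5178  0.106 ] depth [ 0.588 -0.516  0.11 ]
```

The box is 403–651 mm in x and +83 to -324 mm in y, with its x axis along world -y, which matches its stated size. The tray edge is at y≈-7 mm (slide ≈0.083). The turner handle is around x≈0.518. I'll shut the fingers and move above the gap.

Units first: shifts go in shares of 750 mm and turns go in shares of 2 rad. So 520 mm / 750 = 0.6933, -457 mm / 750 = -0.6093, -1.337 rad / 2 = -0.6685.

>>> {"fn": "arm_command", "kwargs": {
  "plan": [
    [[0.6933,-0.6093,0,0,0,-0.6685,1],[0.6933,-0.6093,0,0,0,-0.6685,1],[0.6933,-0.6093,0,0,0,-0.6685,1],[0.6933,-0.6093,0,0,0,-0.6685,1],[0.6933,-0.6093,0,0,0,-0.6685,1],[0.6933,-0.6093,0,0,0,-0.6685,1],[0.6933,-0.6093,0,0,0,-0.6685,1],[0.6933,-0.6093,0,0,0,-0.6685,1],[0.6933,-0.6093,0,0,0,-0.6685,1],[0.6933,-0.6093,0,0,0,-0.6685,1],[0.6933,-0.6093,0,0,0,-0.6685,1],[0.6933,-0.6093,0,0,0,-0.6685,1]]
  ]
}}

```text
time_s: 1.3
ee_pos: [0.4748, -0.0432, 0.2054]
eef_rot: [3.142, 0.0, 1.571]
force: [0.4, -0.1, -0.4]
grip_width: 0.0021
grip_force: 0.0
```

Scaled: 73 mm / 750 = 0.0973, 52 mm / 750 = 0.0693.

>>> {"fn": "arm_command", "kwargs": {
  "plan": [
    [[0.0973,0.0693,0,0,0,0,1],[0.0973,0.0693,0,0,0,0,1],[0.0973,0.0693,0,0,0,0,1],[0.0973,0.0693,0,0,0,0,1]]
  ]
}}

```text
time_s: 1.7
ee_pos: [0.5258, 0.0281, 0.2048]
eef_rot: [-3.14, 0.0, 1.572]
force: [0.2, -1.3, -0.4]
grip_width: 0.0008
grip_force: 0.0
```

```bash
python3 - <<'E'
from h import *
im,d,i=shot('scene'); np.save('s2.npy',d); print(ctrl.get_obs()['ee_pos'],ctrl.get_obs()['eef_rot'])
cv2.imwrite('pics/s2.png',cv2.resize(im[140:290,220:400],None,fx=4,fy=4,interpolation=3))
E
```

```text
[0.52563284 0.02732405 0.20506986] [-3.14064017e+00  1.48462328e-04  1.57095274e+00]
```

View pics/s2.png

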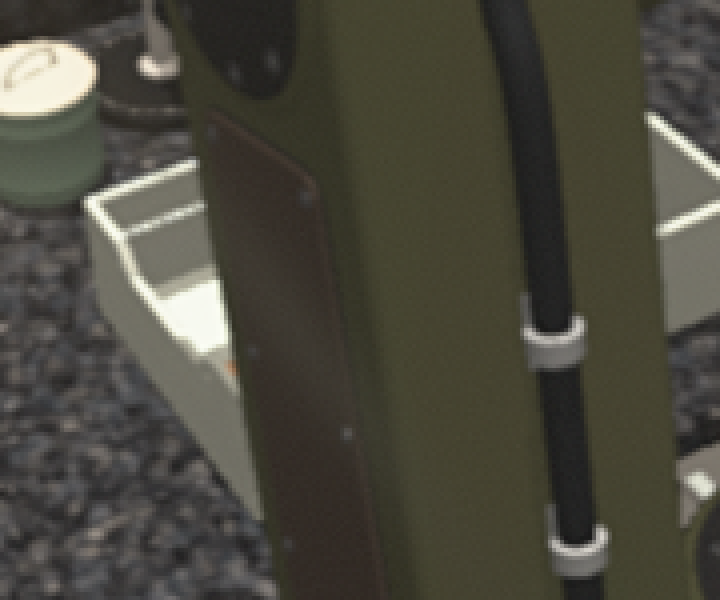

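The arm hides the well here; only a bit of the turner's end shows at crop (232,368). I'll rely on the earlier measurement, with 26 mm of margin on the tray side and 40 mm on the wall side.

Scaled: 121 mm / 750 = 0.1613, 120 mm / 750 = 0.16.

>>> {"fn": "arm_command", "kwargs": {
  "plan": [
    [[0.004,0.0013,0.0533,0,0,0,1],[0.004,0.0013,0.1067,0,0,0,1],[0.004,0.0013,0.14,0,0,0,1],[0.004,0.0013,0.16,0,0,0,1],[0.004,0.0013,0.1613,0,0,0,1],[0.004,0.0013,0.1613,0,0,0,1]]
  ]
}}

```text
time_s: 2.35
ee_pos: [0.527, 0.0299, 0.0851]
eef_rot: [3.141, 0.0, 1.57]
force: [0.4, -0.6, 0.4]
grip_width: 0.0002
grip_force: 0.0
```

>>> {"fn": "arm_command", "kwargs": {
  "plan": [
    [[-0.02,0,0,0,0,0,1],[-0.0333,0,0,0,0,0,1],[-0.0467,0,0,0,0,0,1],[-0.0627,0,0,0,0,0,1],[-0.0787,0,0,0,0,0,1],[-0.0947,0,0,0,0,0,1],[-0.1107,0,0,0,0,0,1],[-0.1267,0,0,0,0,0,1],[-0.1427,0,0,0,0,0,1],[-0.1587,0,0,0,0,0,1],[-0.172,0,0,0,0,0,1],[-0.184,0,0,0,0,0,1]]
  ]
}}

```text
time_s: 3.55
ee_pos: [0.5269, -0.1082, 0.0844]
eef_rot: [-3.141, -0.0, 1.571]
force: [-0.7, 3.9, 1.7]
grip_width: 0.0006
grip_force: 1.7
```

Scaled: -12 mm / 750 = -0.016, -11 mm / 750 = -0.0147.

>>> {"fn": "arm_command", "kwargs": {
  "plan": [
    [[-0.0053,0,0,0,0,0,1],[-0.0093,0,0,0,0,0,1],[-0.0133,0,0,0,0,0,1],[-0.0147,0,0,0,0,0,1],[-0.016,0,0,0,0,0,1],[-0.016,0,0,0,0,0,1]]
  ]
}}

```text
time_s: 4.15
ee_pos: [0.5269, -0.1184, 0.0844]
eef_rot: [-3.141, -0.001, 1.571]
force: [-1.6, 8.2, 3.6]
grip_width: 0.0005
grip_force: 4.2
```

>>> {"fn": "arm_command", "kwargs": {
  "plan": [
    [[-0.0027,0,0,0,0,0,1],[-0.004,0,0,0,0,0,1],[-0.0053,0,0,0,0,0,1],[-0.0053,0,0,0,0,0,1]]
  ]
}}

```text
time_s: 4.55
ee_pos: [0.5269, -0.1187, 0.0844]
eef_rot: [-3.14, -0.007, 1.572]
force: [-1.5, 36.3, 8.7]
grip_width: 0.0007
grip_force: 18.3
```

The force rose to 36 N with no further motion, so the tray is on its stop. I'll back off, rise and move aside to look.

Scaled: -130 mm / 750 = -0.1733, -90 mm / 750 = -0.12.

>>> {"fn": "arm_command", "kwargs": {
  "plan": [
    [[0.008,0,0,0,0,0,1],[0.0107,0,0,0,0,0,1],[0.0107,0,-0.0533,0,0,0,1],[0.0107,0,-0.12,0,0,0,1],[0.0107,0,-0.1733,0,0,0,1],[0.0107,0,-0.1733,0,0,0,1]]
  ]
}}

```text
time_s: 5.15
ee_pos: [0.5289, -0.1162, 0.22]
eef_rot: [3.133, 0.003, 1.571]
force: [0.5, -0.8, 0.5]
grip_width: 0.0006
grip_force: 0.0
```

Scaled: -390 mm / 750 = -0.52, -377 mm / 750 = -0.5027, 1 rad / 2 = 0.5.

>>> {"fn": "arm_command", "kwargs": {
  "plan": [
    [[-0.52,-0.5027,0,0,0,0.5,-1],[-0.52,-0.5027,0,0,0,0.5,-1],[-0.52,-0.5027,0,0,0,0.5,-1],[-0.52,-0.5027,0,0,0,0.5,-1],[-0.52,-0.5027,0,0,0,0.5,-1],[-0.52,-0.5027,0,0,0,0.5,-1],[-0.52,-0.5027,0,0,0,0.5,-1],[-0.52,-0.5027,0,0,0,0.5,-1],[-0.52,-0.5027,0,0,0,0.5,-1],[-0.52,-0.5027,0,0,0,0.5,-1],[-0.52,-0.5027,0,0,0,0.5,-1],[-0.52,-0.5027,0,0,0,0.5,-1]]
  ]
}}

```text
time_s: 6.35
ee_pos: [0.1464, -0.5076, 0.2129]
eef_rot: [-3.14, 0.001, 0.566]
force: [1.1, -0.1, -0.9]
grip_width: 0.0922
grip_force: 0.0
```

```bash
python3 - <<'E'
from h import *
im,d,i=shot('scene'); np.save('s3.npy',d); print(ctrl.get_obs()['ee_pos'],ctrl.get_obs()['eef_rot'])
a=cv2.resize(im[145:275,230:370],None,fx=4,fy=4,interpolation=3)
cv2.imwrite('pics/s3f.png',im);cv2.imwrite('pics/s3.png',a)
E
```

```text
[ 0.14812263 -0.5061592   0.21303647] [-3.13983169e+00 -1.63892050e-04  5.67305016e-01]
```

View pics/s3.png

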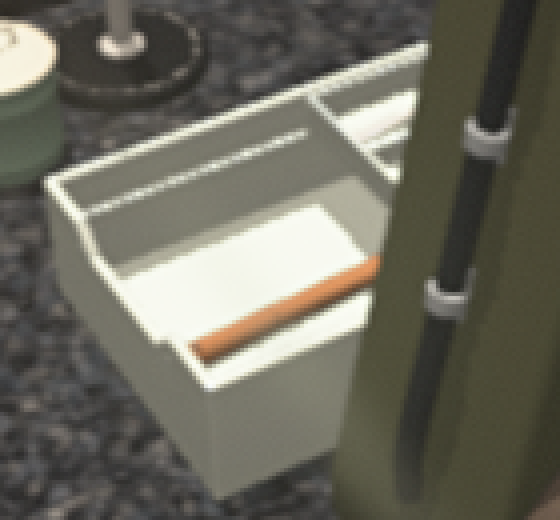

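The well is open, and the handle runs from crop (195,350) to (375,265), with its end partly hidden by the end wall. I'll fit the handle line from orange pixels with depth.

```bash
python3 - <<'E'
from h import *
d=np.load('s3.npy'); im=cv2.imread('pics/s3f.png'); i=cams.camera_info('scene')
def fit(im,d,i,box,zmin,zmax):
    u0,u1,v0,v1=box; b,g,r=[im[:,:,k].astype(int) for k in range(3)]
    m=(r-b>50)&(r>g*1.25); pts=[]
    for v in range(v0,v1):
        for u in range(u0,u1):
            if m[v,u] and d[v,u]>0:
                p=P(i,d,u,v)
                if zmin<p[2]<zmax: pts.append(p)
    return np.array(pts)
p=fit(im,d,i,(260,330,195,245),.017,.03); print(len(p),p.mean(0))
for lo in np.arange(-.08,.06,.02):
    s=p[(p[:,1]>=lo)&(p[:,1]<lo+.02)]
    if len(s): print(round(lo+.01,3),len(s),np.round([s[:,0].min(),s[:,0].mean(),s[:,0].max(),s[:,2].mean()],4))
print('ymax',p[:,1].max(), np.polyfit(p[:,1],p[:,0],1))
td=np.load('top0.npy'); ti=cams.camera_info('top'); q=fit(cv2.imread('pics/top0.png'),td,ti,(340,375,195,225),0,.03)
print('blade',len(q),q.min(0),q.max(0),np.median(q,0))
E
```

```text
234 [ 0.52213297 -0.03933147  0.02247737]
-0.07 31 [0.5171 0.5242 0.5336 0.0217]
-0.05 28 [0.5156 0.5226 0.5311 0.0225]
-0.03 26 [0.5147 0.5224 0.5307 0.023 ]
-0.01 28 [0.5121 0.5206 0.529  0.0226]
0.01 32 [0.5119 0.5183 0.5254 0.0224]
0.03 31 [0.5102 0.5178 0.5258 0.0223]
ymax 0.0382852735777105 [-0.06506392  0.51957391]
blade 223 [ 0.50626401 -0.28386386  0.00395857] [ 0.56943058 -0.20426165  0.01953846] [ 0.53683508 -0.24935342  0.01281521]
```

Scaled: 580 mm / 750 = 0.7733, -218 mm / 750 = -0.2907, -1.069 rad / 2 = -0.5345.

>>> {"fn": "arm_command", "kwargs": {
  "plan": [
    [[0.7733,-0.2907,0,0,0,-0.5345,-1],[0.7733,-0.2907,0,0,0,-0.5345,-1],[0.7733,-0.2907,0,0,0,-0.5345,-1],[0.7733,-0.2907,0,0,0,-0.5345,-1],[0.7733,-0.2907,0,0,0,-0.5345,-1],[0.7733,-0.2907,0,0,0,-0.5345,-1],[0.7733,-0.2907,0,0,0,-0.5345,-1],[0.7733,-0.2907,0,0,0,-0.5345,-1],[0.7733,-0.2907,0,0,0,-0.5345,-1],[0.7733,-0.2907,0,0,0,-0.5345,-1],[0.7733,-0.2907,0,0,0,-0.5345,-1],[0.7733,-0.2907,0,0,0,-0.5345,-1]]
  ]
}}

```text
time_s: 7.6
ee_pos: [0.5091, -0.0211, 0.2141]
eef_rot: [3.142, 0.0, 1.641]
force: [0.9, -2.0, 0.9]
grip_width: 0.0935
grip_force: 0.0
```

```bash
cat >> h.py <<'E'
from scipy.spatial.transform import Rotation as Ro
def rel(pos,rpy,p0=None,r0=None):
    "tool-frame shift mm + rotvec from current (or given) pose to world pos, rpy"
    o=ctrl.get_obs(); p0=o['ee_pos'] if p0 is None else np.array(p0); R0=Ro.from_euler('xyz',o['eef_rot'] if r0 is None else r0)
    return np.round(R0.inv().apply(np.array(pos)-p0)*1000,1), np.round((R0.inv()*Ro.from_euler('xyz',rpy)).as_rotvec(),4)
E
python3 - <<'E'
from h import *
cams.camera('top');cams.camera('top');cams.camera('top')
o=ctrl.get_obs();print(o['ee_pos'],o['eef_rot'],o['grip_width'],rel([.5203,-.01,.105],[np.pi,0,1.636]))
E
```

```text
[ 0.50881829 -0.02129385  0.21347994] [-3.14028052e+00 -1.48157224e-04  1.64465876e+00] 0.09421129634835375 (array([ 10.4,  12.4, 108.5]), array([-0.0013, -0.0001,  0.0087]))
```

Scaled: 202 mm / 750 = 0.2693, 100 mm / 750 = 0.1333, 0.008 rad / 2 = 0.004.

>>> {"fn": "arm_command", "kwargs": {
  "plan": [
    [[0.0147,0.016,0.0267,0,0,0.004,-1],[0.0147,0.016,0.08,0,0,0.004,-1],[0.0147,0.016,0.1333,0,0,0.004,-1],[0.0147,0.016,0.18,0,0,0.004,-1],[0.0147,0.016,0.2133,0,0,0.004,-1],[0.0147,0.016,0.24,0,0,0.004,-1],[0.0147,0.016,0.256,0,0,0.004,-1],[0.0147,0.016,0.264,0,0,0.004,-1],[0.0147,0.016,0.2693,0,0,0.004,-1],[0.0147,0.016,0.2693,0,0,0.004,-1]]
  ]
}}

```text
time_s: 8.75
ee_pos: [0.5199, -0.0125, 0.0127]
eef_rot: [3.141, 0.0, 1.632]
force: [0.1, 0.0, 0.4]
grip_width: 0.094
grip_force: 0.0
```

Scaled: 4 mm / 750 = 0.0053, 3 mm / 750 = 0.004.

>>> {"fn": "arm_command", "kwargs": {
  "squeeze": 50,
  "plan": [
    [[0,0,0.004,0,0,0,-1],[0,0,0.0053,0,0,0,0.3],[0,0,0.0053,0,0,0,1],[0,0,0.0053,0,0,0,1],[0,0,0.0053,0,0,0,1],[0,0,0.0053,0,0,0,1],[0,0,0.0053,0,0,0,1],[0,0,0.0053,0,0,0,1],[0,0,0.0053,0,0,0,1]]
  ]
}}

```text
time_s: 9.65
ee_pos: [0.5198, -0.0124, 0.0085]
eef_rot: [-3.142, -0.0, 1.632]
force: [-0.9, -0.7, -0.7]
grip_width: 0.0336
grip_force: 0.0
```

>>> {"fn": "arm_command", "kwargs": {
  "plan": [
    [[0,0,0,0,0,0,1],[0,0,0,0,0,0,1],[0,0,0,0,0,0,1],[0,0,0,0,0,0,1],[0,0,0,0,0,0,1],[0,0,0,0,0,0,1]]
  ]
}}

```text
time_s: 10.25
ee_pos: [0.5198, -0.0124, 0.0085]
eef_rot: [3.142, -0.0, 1.632]
force: [0.8, -0.2, 0.6]
grip_width: 0.0194
grip_force: 49.9
```

```bash
python3 - <<'E'
from h import *
o=ctrl.get_obs();print(o['ee_pos'],o['eef_rot'],o['grip_width'])
p0=o['ee_pos'];R0=Ro.from_euler('xyz',o['eef_rot'])
h=np.array([-.065,1,0]);h/=np.linalg.norm(h)   # towards handle end
tip=np.array([.5196+.065*.286,-.286,.006]); ax=np.cross(h,[0,0,1]); 
z=np.array([0,0,1.])
def row(th,lift,draw):
    R=Ro.from_rotvec(np.cross(h,z)*th)
    p=tip+R.apply(p0-tip)+z*lift+R.apply(h)*draw
    N=R*R0
    tp=tip+z*lift+R.apply(h)*draw
    top=lambda y,t:(tp[2]+(y-tp[1])*np.tan(th)+t/np.cos(th))
    print(th,lift,draw,np.round(R0.inv().apply(p-p0)*1e3,1),np.round((R0.inv()*N).as_rotvec(),3),'p',np.round(p,3),'tip',np.round(tp,3),'tray',round(top(-.127,.016),3),'wall',round(top(.083,0),3))
for a in [(.0,.002,0),(.03,.002,0),(.07,.002,0),(.11,.002,0),(.15,.002,0),(.19,.002,0),(.22,.002,0),(.25,.002,0),(.25,.002,.02),(.25,.002,.04),(.27,.002,.05),(.25,0.002,.17),(.25,0.002,.19)]: row(*a)
E
```

```text
[ 0.5198416  -0.0124066   0.00845339] [ 3.14158688e+00 -2.95045321e-05  1.63178786e+00] 0.019383039517991342
0.0 0.002 0 [ 0.  0. -2.] [0. 0. 0.] p [ 0.52  -0.012  0.01 ] tip [ 0.538 -0.286  0.008] tray 0.024 wall 0.008
0.03 0.002 0 [ -0.2   0.  -10.2] [0.   0.03 0.  ] p [ 0.52  -0.013  0.019] tip [ 0.538 -0.286  0.008] tray 0.029 wall 0.019
0.07 0.002 0 [ -0.8   0.  -21.2] [0.   0.07 0.  ] p [ 0.52  -0.013  0.03 ] tip [ 0.538 -0.286  0.008] tray 0.035 wall 0.034
0.11 0.002 0 [ -1.9   0.  -32.1] [0.   0.11 0.  ] p [ 0.52  -0.014  0.041] tip [ 0.538 -0.286  0.008] tray 0.042 wall 0.049
0.15 0.002 0 [ -3.4   0.  -42.9] [0.001 0.15  0.   ] p [ 0.52  -0.016  0.051] tip [ 0.538 -0.286  0.008] tray 0.048 wall 0.064
0.19 0.002 0 [ -5.4   0.  -53.7] [0.001 0.19  0.   ] p [ 0.52  -0.018  0.062] tip [ 0.538 -0.286  0.008] tray 0.055 wall 0.079
0.22 0.002 0 [ -7.1   0.  -61.8] [0.001 0.22  0.   ] p [ 0.52 -0.02  0.07] tip [ 0.538 -0.286  0.008] tray 0.06 wall 0.091
0.25 0.002 0 [ -9.1   0.  -69.8] [0.001 0.25  0.   ] p [ 0.52  -0.022  0.078] tip [ 0.538 -0.286  0.008] tray 0.065 wall 0.102
0.25 0.002 0.02 [ 10.2  -0.  -74.7] [0.001 0.25  0.   ] p [ 0.519 -0.002  0.083] tip [ 0.537 -0.267  0.013] tray 0.065 wall 0.102
0.25 0.002 0.04 [ 29.6  -0.1 -79.7] [0.001 0.25  0.   ] p [0.518 0.017 0.088] tip [ 0.536 -0.247  0.018] tray 0.065 wall 0.102
0.27 0.002 0.05 [ 37.6  -0.1 -88.4] [0.001 0.27  0.   ] p [0.517 0.025 0.097] tip [ 0.535 -0.238  0.021] tray 0.069 wall 0.11
0.25 0.002 0.17 [ 155.6   -0.6 -111.8] [0.001 0.25  0.   ] p [0.51  0.143 0.12 ] tip [ 0.528 -0.122  0.05 ] tray 0.065 wall 0.102
0.25 0.002 0.19 [ 175.    -0.7 -116.8] [0.001 0.25  0.   ] p [0.508 0.162 0.125] tip [ 0.526 -0.102  0.055] tray 0.065 wall 0.102
```

The grip is solid (19.4 mm, 50 N). Tipping up about the blade tip now.

Scaled: -70 mm / 750 = -0.0933, -62 mm / 750 = -0.0827, 0.25 rad / 2 = 0.125.

>>> {"fn": "arm_command", "kwargs": {
  "plan": [
    [[0,0,-0.0027,0,0,0,1],[0,0,-0.008,0,0.0075,0,1],[0,0,-0.0173,0,0.02,0,1],[-0.0013,0,-0.028,0,0.035,0,1],[-0.0027,0,-0.0427,0,0.055,0,1],[-0.004,0,-0.0573,0,0.075,0,1],[-0.0067,0,-0.072,0,0.095,0,1],[-0.0093,0,-0.0827,0,0.11,0,1],[-0.012,0,-0.0933,0,0.125,0,1],[-0.012,0,-0.0933,0,0.125,0,1],[-0.012,0,-0.0933,0,0.125,0,1]]
  ]
}}

```text
time_s: 11.35
ee_pos: [0.5203, -0.0216, 0.0782]
eef_rot: [-3.141, -0.249, 1.631]
force: [0.2, -0.0, -1.0]
grip_width: 0.0195
grip_force: 49.9
```

```bash
python3 - <<'E'
from h import *
o=ctrl.get_obs();print({k:np.round(o[k],3) for k in('ee_pos','eef_rot','force','moment','grip_width','grip_force')})
for n in('scene','top'):
    im,d,i=shot(n)
    cv2.imwrite(f'pics/{n}4.png',im); np.save(f'{n}4.npy',d)
    b,g,r=[im[:,:,k].astype(int) for k in range(3)]; m=(r-b>50)&(r>g*1.25)&(d>0)
    pts=np.array([P(i,d,u,v) for v,u in zip(*np.nonzero(m))])
    s=pts[(abs(pts[:,0]-.525)<.05)&(pts[:,1]<.15)&(pts[:,1]>-.32)&(pts[:,2]<.25)]
    for lo in np.arange(-.3,.1,.03):
        q=s[(s[:,1]>=lo)&(s[:,1]<lo+.03)]
        if len(q)>2: print(n,round(lo+.015,3),len(q),np.round(np.median(q,0),3),np.round(q.min(0),3),np.round(q.max(0),3))
E
```

```text
{'ee_pos': array([ 0.52 , -0.022,  0.078]), 'eef_rot': array([-3.141, -0.249,  1.631]), 'force': array([ 0.208, -0.032, -1.004]), 'moment': array([-0.041, -0.094,  0.003]), 'grip_width': np.float64(0.02), 'grip_force': np.float64(49.883)}
scene 0.045 7 [0.515 0.035 0.104] [0.51  0.032 0.102] [0.517 0.037 0.109]
top -0.135 8 [ 0.526 -0.122  0.064] [ 0.518 -0.126  0.061] [ 0.535 -0.122  0.069]
top -0.105 38 [ 0.522 -0.107  0.069] [ 0.514 -0.118  0.06 ] [ 0.534 -0.09   0.077]
top -0.075 3 [ 0.521 -0.09   0.076] [ 0.521 -0.09   0.071] [ 0.526 -0.09   0.078]
```

The handle line matches prediction: slope 0.255, top at z≈0.064 under the tray edge, and no slip. Drawing out along the turner's axis, which is tool x.

Scaled: 155 mm / 750 = 0.2067, 148 mm / 750 = 0.1973.

>>> {"fn": "arm_command", "kwargs": {
  "plan": [
    [[0.008,0,0,0,0,0,1],[0.0213,0,0,0,0,0,1],[0.04,0,0.0013,0,0,0,1],[0.06,0,0.0027,0,0,0,1],[0.08,0,0.004,0,0,0,1],[0.1,0,0.004,0,0,0,1],[0.12,0,0.004,0,0,0,1],[0.14,0,0.004,0,0,0,1],[0.16,0,0.004,0,0,0,1],[0.18,0,0.004,0,0,0,1],[0.1973,0,0.004,0,0,0,1],[0.2067,0,0.004,0,0,0,1]]
  ]
}}

```text
time_s: 12.65
ee_pos: [0.5111, 0.1305, 0.1143]
eef_rot: [3.141, -0.25, 1.633]
force: [0.3, -0.3, -0.8]
grip_width: 0.0191
grip_force: 49.9
```

Scaled: 36 mm / 750 = 0.048, 34 mm / 750 = 0.0453.

>>> {"fn": "arm_command", "kwargs": {
  "plan": [
    [[0.0107,0,0,0,0,0,1],[0.024,0,0,0,0,0,1],[0.0373,0,0,0,0,0,1],[0.0453,0,0,0,0,0,1],[0.048,0,0,0,0,0,1],[0.048,0,0,0,0,0,1]]
  ]
}}

```text
time_s: 13.25
ee_pos: [0.509, 0.1642, 0.1228]
eef_rot: [3.142, -0.25, 1.632]
force: [-1.1, 0.4, -0.9]
grip_width: 0.0195
grip_force: 49.9
```

```bash
cat > m.py <<'E'
from h import *
import sys
o=ctrl.get_obs();print({k:np.round(o[k],3) for k in('time_s','ee_pos','eef_rot','force','grip_width','grip_force')})
for n in('scene','top'):
    im,d,i=shot(n); cv2.imwrite(f'pics/{n}{sys.argv[1]}.png',im)
    b,g,r=[im[:,:,k].astype(int) for k in range(3)]; m=(r-b>50)&(r>g*1.25)&(d>0)
    pts=np.array([P(i,d,u,v) for v,u in zip(*np.nonzero(m))])
    s=pts[(abs(pts[:,0]-.525)<.06)&(pts[:,1]<.3)&(pts[:,1]>-.32)&(pts[:,2]<.4)&(pts[:,2]>0)]
    for lo in np.arange(-.3,.3,.03):
        q=s[(s[:,1]>=lo)&(s[:,1]<lo+.03)]
        if len(q)>2: print(n,round(lo+.015,3),len(q),np.round(np.median(q,0),3),np.round(q.min(0),3),np.round(q.max(0),3))
E
python3 m.py 5
```

```text
{'time_s': np.float64(13.25), 'ee_pos': array([0.509, 0.164, 0.123]), 'eef_rot': array([ 3.142, -0.25 ,  1.632]), 'force': array([-1.082,  0.429, -0.88 ]), 'grip_width': np.float64(0.019), 'grip_force': np.float64(49.883)}
scene 0.075 20 [0.509 0.085 0.117] [0.502 0.079 0.113] [0.522 0.089 0.121]
scene 0.105 51 [0.507 0.106 0.122] [0.501 0.091 0.115] [0.517 0.118 0.128]
scene 0.135 38 [0.503 0.13  0.128] [0.497 0.12  0.124] [0.514 0.139 0.132]
scene 0.165 30 [0.503 0.174 0.14 ] [0.476 0.157 0.133] [0.515 0.18  0.244]
scene 0.195 74 [0.5   0.195 0.145] [0.492 0.18  0.137] [0.515 0.21  0.152]
scene 0.225 40 [0.5   0.217 0.149] [0.492 0.21  0.144] [0.513 0.225 0.153]
top -0.105 34 [ 0.52  -0.094  0.059] [ 0.498 -0.101  0.054] [ 0.554 -0.09   0.064]
top -0.075 90 [ 0.525 -0.078  0.064] [ 0.494 -0.09   0.058] [ 0.555 -0.06   0.071]
top -0.045 87 [ 0.519 -0.045  0.073] [ 0.493 -0.06   0.066] [ 0.554 -0.03   0.079]
top -0.015 104 [ 0.521 -0.017  0.08 ] [ 0.49 -0.03  0.07] [ 0.552 -0.001  0.094]
top 0.015 66 [0.514 0.014 0.095] [0.503 0.    0.081] [0.535 0.029 0.103]
top 0.045 44 [0.514 0.046 0.105] [0.507 0.03  0.095] [0.525 0.06  0.112]
top 0.075 17 [0.513 0.067 0.11 ] [0.505 0.061 0.105] [0.523 0.073 0.116]
```

The blade tip is at y≈-0.101, 26 mm clear of the tray edge. Lifting straight up by 150 mm.

Scaled: -145 mm / 750 = -0.1933, -136 mm / 750 = -0.1813.

>>> {"fn": "arm_command", "kwargs": {
  "plan": [
    [[0.0027,0,-0.0107,0,0,0,1],[0.0067,0,-0.0267,0,0,0,1],[0.012,0,-0.048,0,0,0,1],[0.0173,0,-0.0707,0,0,0,1],[0.024,0,-0.0933,0,0,0,1],[0.0293,0,-0.116,0,0,0,1],[0.0347,0,-0.1387,0,0,0,1],[0.0413,0,-0.1613,0,0,0,1],[0.0467,0,-0.1813,0,0,0,1],[0.0493,0,-0.1933,0,0,0,1],[0.0493,0,-0.1933,0,0,0,1],[0.0493,0,-0.1933,0,0,0,1]]
  ]
}}

```text
time_s: 14.55
ee_pos: [0.5089, 0.1639, 0.2722]
eef_rot: [-3.141, -0.25, 1.632]
force: [-0.2, -0.5, -1.0]
grip_width: 0.0194
grip_force: 49.9
```

>>> {"fn": "arm_command", "kwargs": {
  "plan": [
    [[0,0,0,0,0,0,1],[0,0,0,0,0,0,1],[0,0,0,0,0,0,1],[0,0,0,0,0,0,1],[0,0,0,0,0,0,1]]
  ]
}}

```text
time_s: 15.05
ee_pos: [0.509, 0.164, 0.2724]
eef_rot: [-3.141, -0.25, 1.632]
force: [0.3, 0.3, -0.6]
grip_width: 0.0197
grip_force: 49.9
```

```bash
python3 m.py 6; python3 -c "
import cv2,numpy as np
a=cv2.imread('pics/top6.png');b=cv2.imread('pics/scene6.png')
cv2.imwrite('pics/c6.png',np.vstack([cv2.resize(a[100:280,140:480],(560,296)),cv2.resize(b[100:300,80:480],(560,280))]))"
```

```text
{'time_s': np.float64(15.05), 'ee_pos': array([0.509, 0.164, 0.272]), 'eef_rot': array([-3.141, -0.25 ,  1.632]), 'force': array([ 0.336,  0.338, -0.646]), 'grip_width': np.float64(0.02), 'grip_force': np.float64(49.883)}
scene 0.045 6 [0.518 0.057 0.26 ] [0.511 0.056 0.258] [0.524 0.059 0.262]
scene 0.075 54 [0.509 0.074 0.264] [0.504 0.06  0.256] [0.52  0.089 0.269]
scene 0.105 58 [0.507 0.105 0.272] [0.499 0.09  0.266] [0.521 0.12  0.277]
scene 0.135 38 [0.503 0.131 0.278] [0.499 0.121 0.273] [0.514 0.141 0.283]
scene 0.165 31 [0.503 0.175 0.29 ] [0.496 0.165 0.285] [0.514 0.18  0.293]
scene 0.195 85 [0.499 0.195 0.294] [0.492 0.18  0.284] [0.516 0.21  0.3  ]
scene 0.225 47 [0.498 0.218 0.298] [0.493 0.21  0.292] [0.511 0.225 0.303]
top -0.105 53 [ 0.524 -0.096  0.209] [ 0.498 -0.101  0.204] [ 0.556 -0.09   0.213]
top -0.075 113 [ 0.528 -0.076  0.214] [ 0.495 -0.09   0.206] [ 0.558 -0.06   0.222]
top -0.045 111 [ 0.518 -0.045  0.221] [ 0.492 -0.06   0.212] [ 0.559 -0.03   0.23 ]
top -0.015 130 [ 0.521 -0.017  0.23 ] [ 0.491 -0.03   0.223] [ 0.553 -0.     0.242]
top 0.015 83 [0.514 0.013 0.243] [0.501 0.    0.232] [0.535 0.03  0.255]
top 0.045 54 [0.514 0.046 0.255] [0.506 0.031 0.246] [0.528 0.06  0.261]
top 0.075 14 [0.514 0.065 0.259] [0.507 0.062 0.254] [0.525 0.07  0.265]
```

View pics/c6.png

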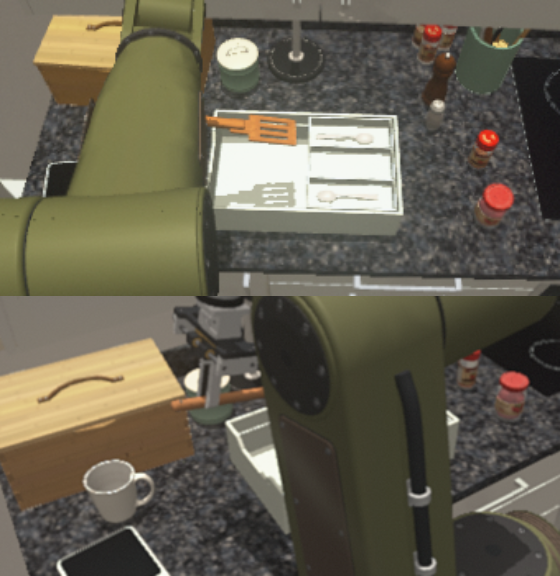

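The top view shows the tray home (its edge at crop (308,120)-(308,210)) with both spoons in it. The turner is held about 10 cm above the rim, and the mug and jars are untouched.

```bash
python3 -c "
from station import ctrl
print(ctrl.hand_in())"
```

```text
the job is handed in; nothing more can be done
None
```

The job is handed in: the tray is pushed to its stop, and the turner was drawn out slantwise with no contact force showing and is held still about 10 cm above the box rim; the mug and both jars were left alone.

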